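# Lay the tin in the sprung cradle

## Robot

A 6-joint arm with a two-finger parallel gripper is mounted at the origin on a cart in front of the work surface, level with it; the furniture and walls round the work are solid. World frame = base frame: x ahead of the robot, y to its left, z up, the work surface at z = 0. Lengths are in m, angles in rad, forces in N, time in s.
With the tool pointing down it reaches from about 0.35 to 0.775 m from the base axis. Payload 7.3 kg.
Tool frame: the origin (TCP) lies at the centre of the arm's flange, where the gripper is bolted on; the fingertips stand 178 mm ahead of it and the grasp point (between the pads) lies 159 mm ahead of it; z points along the fingers, y is the line along which they close (so a half turn about z gives the same grasp; the last joint's range is limited). The gripper opens to 92 mm and grips with 3 to 60 N. Pads are 19 mm wide; open, the fingers measure 130 mm over their backs; the gripper's body (75 mm by 190 mm) begins 47 mm behind the grasp point.
Start: joints at [-1.3, 0.342, 1.524, -0, 1.275, -0.146], TCP at [0.213, -0.48, 0.405] pointing down, gripper open.
Joint ranges: [-2.53, 2.53], [-0.77, 2.02], [0.04, 2.7], [-1, 4.14], [0.28, 2.66], [-3.11, 3.11]. Speed limits (rad/s): [2.57, 2.57, 3.14, 3.14, 3.14, 3.14].

## Interface

Orientations are given as [roll, pitch, yaw] about the fixed x, y, z axes, in that order (R = Rz(yaw) Ry(pitch) Rx(roll)).
In Python, from cell import telemetry, vision, ticket gives the robot as it stands.
- The arm moves only by the shell command python3 -m crank 'ROWS' [FORCE]. ROWS is JSON, a list of rows, each a list of 5 numbers: the gripper command: -1 is shut, 1 is fully open, values between are in proportion, then the shift along the tool's x, y, z in mm, then the turn about the tool's z in rad. In form: [[fingers, dx, dy, dz, roll], ...]. A call has 1 to 12 rows; each row is the pose to reach, as a shift and turn from the pose commanded when the call began, along the tool's axes at that moment; what a row does not reach only later rows make up. A row lasts 1/12 s, in which the tool goes at most 41.7 mm and 7.16 degrees, less where a joint would pass 70% of its speed; a pose out of reach is approached as far as the arm can. A call with a gripper value outside its range is refused whole. The fingers move at their own pace and stop on an object; FORCE is the grip in N (left out, the last holds). Time passes only in rows, so rows that repeat a pose let the fingers close. It gives the time, the measured TCP pose, the force, the opening and the grip force at its end, in the units of the state.
- telemetry.observe(): the state, without advancing time (a new reading comes with each control period).
- vision.read_camera(name): name is "scene" or "top" or "wrist"; returns (picture, depth): 400x640x3 uint8, red, green, blue; 400x640 float32, m along the optical axis (not along the pixel's ray), 0 where there is no reading.
- vision.get_calibration(name): a dict with "camera_matrix" (3x3 intrinsics, pixels), "rvec" (rotation vector, rad) and "tvec" (3), from world to camera coordinates, as OpenCV has them. Camera axes: x right, y down, z forward; pixel columns grow to the right and rows downward; lengths in m; the calibration is good to about 2 mm. The wrist camera is an equidistant fisheye: a pixel r from the principal point sees the ray r / f radians off the axis. A picture is of the moment at which its call begins: read the wrist's pose just before it. get_calibration takes no time and is no camera call; for the wrist camera it gives the pose at the moment of the call.
- ticket.hand_in(): hands the job in; it is judged then, once.
The state is a dict: "time": time; "qpos": joint angles; "qvel": joint speeds; "joint_efforts": joint torques, N m; "tool_pos": TCP position; "tool_rot": TCP orientation; "contact_force": force on the tool from outside, world axes, zero at the start; "torque": the same for the moment, N m; "opening": finger opening in m; "grip_force": force on a finger pad.
Only numpy, scipy, OpenCV 4.12 (cv2) and the standard library are available. Lean on these libraries where they do the work, as an engineer would, in place of code of your own. Each camera call takes 0.05 s, during which the arm holds its last target. There are 200 camera calls.

## Task

Lay the standing tin on its side in the sprung cradle, lid towards the orange plunger: slide it upright up against the middle of the cradle's front lip, tip it over the lip onto the rails, then push it in against the plunger and press its bottom end down until it sits fully home behind the lip. Do not ram the plunger onto its end stop, and leave everything else where it stands.

Things in the scene. Friction and masses are not known exactly. Their poses are not given: they have to be found in the camera images.
- tin: closed metal tin, dark printed side, grey lid: solid cylinder 102 mm wide, 118 mm tall, 0.35 to 0.7 kg, too wide to grip; starts upright before the cradle's lip. Origin: centre of its bottom; z along its axis, bottom to lid. Pushed below 40 mm height it slides upright, near its top it tips; its rear wall then rises, and a tool that does not rise with it holds it down by friction
- cradle: low cradle fixed to the worktop, aluminium base 196 x 110 x 6 mm. Origin: at worktop level below the middle of the front lip's inner face; x runs level in the loading direction, from lip to plunger, z up. A blue block stands at the far end (x = 149 to 171 mm, 70 mm high). Seated, the tin's bottom is against the lip's inner face (x = 0), its axis 63 mm above the worktop
- lip (a point): middle of the top edge of the cradle's steel front lip: 8 mm thick (cradle x = -8 to 0 mm), 56 mm wide, top 20 mm above the worktop. A standing tin that touches it has its axis at cradle x = -59 mm. Tipped over it, the tin rests with its side on the lip, its bottom 15 to 65 mm outside the inner face, level or still leaning with its bottom edge on the worktop
- rails (a point): midway along and between the two parallel black rubber rails (20 mm thick, axes 14 mm above the worktop at cradle y = -36 and +36 mm, x = 6 to 132 mm), 12 mm above the worktop: there runs the lowest line of the seated tin, 8 mm below the lip's top
- pad (a point): centre of the face of the orange round plunger pad (34 mm in diameter), 42 mm above the worktop at x = 112 mm of the cradle when not pressed; it faces the lip
- plunger (a joint): how far the plunger is pushed in towards the blue block, m: 0 free, 0.020 at its end stop. Spring: 2 N at 0 plus 0.4 N per mm. About 0.006 with the tin seated; about 0.008 to 0.013 lets the tin's bottom edge pass the lip. While something pushes on the tin's bottom, friction holds that end up: it must be pressed down about 8 mm behind the lip
- jar: bystander: clear jar with a dark lid, 71 mm wide, 91 mm tall; origin at the centre of its underside
- bottle: bystander: small white bottle with a yellow cap, 46 mm wide, 124 mm tall; origin at the centre of its underside
- sample_box_a: bystander: blue sample box with a clear lid, 73 x 99 x 30 mm; origin at the centre of its underside
- sample_box_b: bystander: grey sample box with a clear lid, 73 x 99 x 30 mm; origin at the centre of its underside
- scissors: bystander: scissors with blue handles, 87 x 199 x 9 mm; origin at the centre of the underside
- brush: bystander: blue brush, 26 x 178 x 25 mm; origin at the centre of the underside
- marker: bystander: grey marker pen with a black cap, 13 x 135 x 14 mm; origin at the centre of the underside

How it is judged:
On the way, in this order (a step that is already met when the one before it is completed fails the run):
1. the tin stands upright against the cradle's front lip (angle between tin's own z axis and vertical below 0.12 rad and x of tin in the frame of cradle between -0.067 and -0.05 m and y of tin in the frame of cradle between -0.02 and 0.02 m), for 0.1 s.
2. the tin lies on its side over the lip in the cradle, lid towards the plunger (angle between tin's own z axis and vertical above 1.3 rad and x of tin in the frame of cradle between -0.06 and 0.012 m and angle between the z axis of tin and the x axis of cradle, either way round below 0.3 rad), for 0.1 s.
At the end, for the whole second after the job is handed in: The tin lies at rest on both rails behind the lip: its axis within 0.05 rad of the cradle's, its bottom 4 mm outside to 10 mm inside the lip's inner face, its axis within 8 mm of the middle and 58 to 67 mm above the worktop, lid holding the plunger in by more than 3 mm (angle between the z axis of tin and the x axis of cradle, either way round below 0.05 rad and x of tin in the frame of cradle between -0.004 and 0.01 m and y of tin in the frame of cradle between -0.008 and 0.008 m and z of tin in the frame of cradle between 0.058 and 0.067 m and value of joint plunger above 0.003 m and linear speed of tin below 0.02 m/s); the robot touches nothing.
It fails at once if the plunger was rammed onto its end stop (pressed in more than 18.5 mm) (value of joint plunger above 0.0185 m).
It fails at once if a bystander was moved more than 30 mm (distance of any of jar, bottle, sample_box_a, sample_box_b, scissors, brush, marker from where it was at the start of the episode above 0.03 m).
It also fails if it takes over 72 s, if anything falls off the work surface, if the arm or the gripper's body presses on something with over 40 N, if the wrist force passes 120 N, or if a joint passes its speed limit or range.

## Working session

There is one attempt and no reset: what is moved stays moved. The work goes in short steps, Python scripts to look and compute and a shell command to move; the robot and the scene stay as the last step left them, time stands still between calls to the robot, and variables do not carry over. Pictures are saved under pics/ and viewed, at most 10 in all, crops included, and the job is handed in when it is done.

```bash
mkdir -p pics; ls; python3 - <<'E'
from cell import telemetry, vision
import cv2, numpy as np
s=telemetry.observe(); print({k:np.round(v,3) for k,v in s.items()})
a=vision.read_camera("scene")[0]; b,d=vision.read_camera("top")
cv2.imwrite("pics/a.png",a[:,:,::-1]); cv2.imwrite("pics/b.png",b[:,:,::-1]); np.save("d.npy",d); np.save("b.npy",b)
c=vision.get_calibration("top"); print(c)
E
```

```text
pics
{'time': np.float64(0.0), 'qpos': array([-1.3  ,  0.343,  1.525,  0.   ,  1.275, -0.146]), 'qvel': array([-0.001, -0.002,  0.001,  0.   ,  0.001,  0.001]), 'joint_efforts': array([ 1.0000e-03, -4.3125e+01, -2.4422e+01,  7.2000e-02,  5.6000e-02,
       -0.0000e+00]), 'tool_pos': array([ 0.213, -0.48 ,  0.404]), 'tool_rot': array([-3.14 , -0.   ,  0.417]), 'contact_force': array([ 0.051, -0.035, -0.335]), 'torque': array([-0.003, -0.036, -0.009]), 'grip_force': np.float64(0.0), 'opening': np.float64(0.092)}
{'camera_matrix': array([[512.49532249,   0.        , 323.10949158],
       [  0.        , 512.49532249, 192.93391984],
       [  0.        ,   0.        ,   1.        ]]), 'rvec': array([ 2.17407958, -2.15168761,  0.15682351]), 'tvec': array([-0.00421065,  0.55325925,  1.49272425])}
```

View pics/a.png

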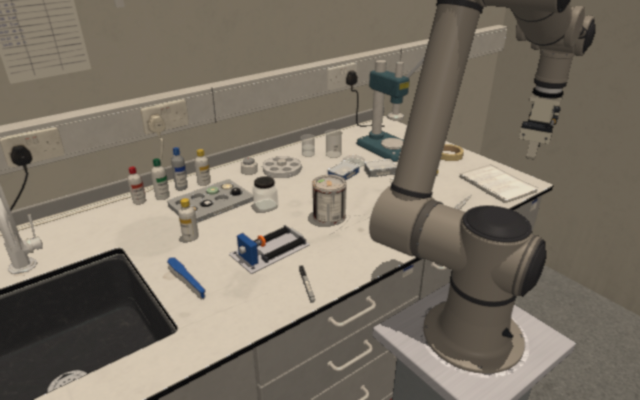

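View pics/b.png

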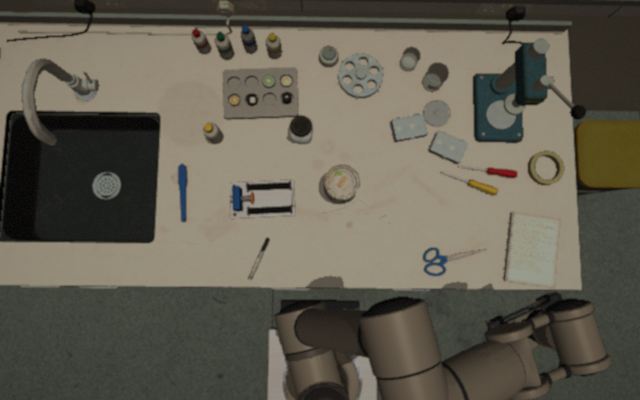

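The overview shows the tin at about (342,183), with the cradle to its left: lip at about (294,198), blue block at (237,199). The jar is at (301,129), the bottle at (211,131), the brush at (183,190) and the marker at (259,258). Next I turn these into world positions.

```bash
cat > h.py <<'E'
import numpy as np, cv2
from cell import vision, telemetry
def cloud(d,c):
    K=c["camera_matrix"];R=cv2.Rodrigues(c["rvec"])[0];t=c["tvec"].ravel()
    v,u=np.mgrid[:d.shape[0],:d.shape[1]]
    P=np.stack([(u-K[0,2])/K[0,0]*d,(v-K[1,2])/K[1,1]*d,d],-1)
    return (P-t)@R
E
python3 - <<'E'
from h import *
d=np.load("d.npy");b=np.load("b.npy");c=vision.get_calibration("top")
W=cloud(d,c); ok=d>0
def reg(m): return np.array(W[m])
z=W[...,2]
print("table z",np.median(z[210:240,300:400]))
box=np.zeros(d.shape,bool);box[155:215,312:372]=1
m=box&ok&(z>.095); p=reg(m); (cx,cy),r=cv2.minEnclosingCircle(p[:,:2].astype(np.float32)); print("tin",cx,cy,r,np.median(p[:,2]),p[:,:2].mean(0))
box[:]=0;box[172:225,222:302]=1
m=box&ok&(z>.003)&(z<.03); p=reg(m); print("cradle",cv2.minAreaRect(p[:,:2].astype(np.float32)),cv2.boxPoints(cv2.minAreaRect(p[:,:2].astype(np.float32))))
m=box&ok&(z>.055);p=reg(m);print("block",p.mean(0),cv2.minAreaRect(p[:,:2].astype(np.float32)))
for n,(u,v) in dict(jar=(301,129),bottle=(211,131),brush=(183,190),marker=(259,258),lip=(292,198)).items(): print(n,W[v,u])
cr=b[165:230,215:380]; cv2.imwrite("pics/c.png",cv2.resize(cr[:,:,::-1],None,fx=4.8,fy=4.8,interpolation=cv2.INTER_CUBIC))
E
```

```text
table z -0.0009641357496753883
tin 0.5773653984069824 -0.05136517062783241 0.051649075001478195 0.11452358726689846 [ 0.57697946 -0.051163  ]
cradle ((0.5401395559310913, 0.18812131881713867), (0.15918146073818207, 0.240508571267128), 0.7674060463905334) [[0.45894533 0.3072988 ]
 [0.4621666  0.06681184]
 [0.6213338  0.06894383]
 [0.6181125  0.3094308 ]]
block [0.53373897 0.2518432  0.06560776] ((0.5400040745735168, 0.24690887331962585), (0.06481661647558212, 0.06894446164369583), 32.43253707885742)
jar [0.73290662 0.06859812 0.09303624]
bottle [0.72032928 0.32704553 0.1052092 ]
brush [0.5592757  0.42166607 0.02036643]
marker [0.35907758 0.1895197  0.01608823]
lip [0.5400736  0.09509594 0.00963356]
```

View pics/c.png

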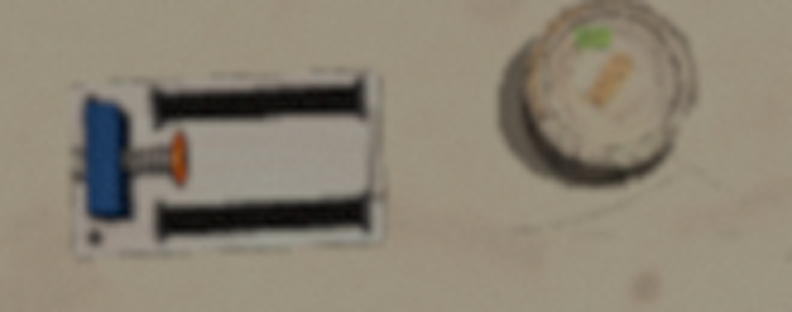

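The crop shows the rails from (152,104) to (366,98) and from (158,218) to (369,213). The orange pad is at (180,158), the lip at the right edge near x≈372. I fit the cradle frame from the rails.

```bash
cat >> h.py <<'E'
def pix2w(uv,z,c):
    K=c["camera_matrix"];R=cv2.Rodrigues(c["rvec"])[0];t=c["tvec"].ravel()
    uv=np.atleast_2d(uv); r=np.c_[(uv-K[:2,2])/K[[0,1],[0,1]],np.ones(len(uv))]@R
    o=-R.T@t; return o+r*((z-o[2])/r[:,2:3])
E
python3 - <<'E'
from h import *
b=np.load("b.npy");c=vision.get_calibration("top")
g=b.max(-1).astype(int)
mask=np.zeros(g.shape,np.uint8); mask[165:230,246:293]=(g[165:230,246:293]<75)
n,l,st,ce=cv2.connectedComponentsWithStats(mask)
cs=[]
for i in range(1,n):
    if st[i,4]>80:
        v,u=np.nonzero(l==i); P=pix2w(np.c_[u,v],.022,c)[:,:2]; print(st[i],cv2.minAreaRect(P.astype(np.float32)))
        ctr=P.mean(0); _,_,V=np.linalg.svd(P-ctr); ax=V[0]*np.sign(V[0,1]); s=(P-ctr)@ax; print(ctr,ax,s.min(),s.max(),len(P)); cs.append((ctr,ax))
m=np.array([x[0] for x in cs[:2]]); ax=np.mean([x[1] for x in cs[:2]],0); ax/=np.linalg.norm(ax)
mid=m.mean(0); print("sep",np.linalg.norm(m[0]-m[1]),"mid",mid,"O",mid-.069*ax,"yaw",np.arctan2(ax[1],ax[0]))
def w(x,y,z): return pix2w(np.array([[215+x/4.8-.4,165+y/4.8-.4]]),z,c)[0]
for q in [(73,85),(381,70),(384,238),(76,256)]: print(w(*q,.006))
print("block/pad",w(108,157,.07),w(184,158,.042))
E
```

```text
[247 182  44   9 261] ((0.5741077065467834, 0.16568200290203094), (0.018490450456738472, 0.1296570599079132), 3.4387295246124268)
[0.57387509 0.1654252 ] [-0.05444722  0.99851665] -0.06455020896861363 0.0650384353488131 261
[248 206  44   8 251] ((0.5029705762863159, 0.16106238961219788), (0.018391206860542297, 0.1287154257297516), 2.3635871410369873)
[0.50276558 0.16138704] [-0.05979848  0.99821047] -0.06484707864526577 0.06416425505847471 251
sep 0.07122407536231042 mid [0.53832033 0.16340612] O [0.54226183 0.09451879] yaw 1.6279504927034876
[0.58637453 0.28485705 0.006     ]
[0.59830684 0.09022686 0.006     ]
[0.49136863 0.08657591 0.006     ]
[0.47796906 0.27946454 0.006     ]
block/pad [0.53316142 0.25160744 0.07      ] [0.53638329 0.20914178 0.042     ]
```

```bash
cat >> h.py <<'E'
YAW=1.628; O=np.array([.5423,.0945]); AX=np.array([np.cos(YAW),np.sin(YAW)]); AY=np.array([-AX[1],AX[0]])
def cr(p): q=np.asarray(p)[:2]-O; return np.array([q@AX,q@AY])*1e3
def to(x,y,tipz):
    "shift in tool axes (mm), roll to reach cradle x,y (mm), fingertip height tipz (mm)"
    s=telemetry.observe(); p=s["tool_pos"]; psi=s["tool_rot"][2]
    d=(O+(x*AX+y*AY)/1e3-p[:2])*1e3; tx=np.array([np.cos(psi),np.sin(psi)]); ty=np.array([tx[1],-tx[0]])
    print("t",round(s["time"],2),"tool cradle",cr(p).round(1),"tip",round(p[2]*1e3-178,1),"yawerr",round(psi-YAW,4),"F",np.round(s["contact_force"],1))
    print("->",(d@tx).round(1),(d@ty).round(1),round(p[2]*1e3-178-tipz,1),"roll",round(psi-YAW,3))
E
python3 -c "
from h import *
print(cr([.5772,-.0512]));to(-230,-27,200)"
```

```text
[-147.45700042  -26.51288418]
t 0.1 tool cradle [-554.6  362.1] tip 226.1 yawerr -1.2112 F [0.5 0.3 0.1]
-> 478.4 -167.0 26.1 roll -1.211
```

```bash
R='[0.52,478.4,-167,26,-1.211]'; python3 -m crank '[[0.52,478.4,-167,26,-1.211],[0.52,478.4,-167,26,-1.211],[0.52,478.4,-167,26,-1.211],[0.52,478.4,-167,26,-1.211],[0.52,478.4,-167,26,-1.211],[0.52,478.4,-167,26,-1.211],[0.52,478.4,-167,26,-1.211],[0.52,478.4,-167,26,-1.211],[0.52,478.4,-167,26,-1.211],[0.52,478.4,-167,26,-1.211],[0.52,478.4,-167,26,-1.211],[0.52,478.4,-167,26,-1.211]]' 20
python3 -c "
from h import *
to(-230,-27,57)"
```

```text
time: 1.1
tool_pos: [0.5782, -0.1369, 0.3786]
tool_rot: [-3.141, -0.0, 1.628]
contact_force: [1.0, -1.7, 0.6]
opening: 0.0698
grip_force: 0.0
t 1.1 tool cradle [-233.1  -22.6] tip 200.6 yawerr 0.0003 F [ 1.  -1.7  0.6]
-> 3.1 4.4 143.6 roll 0.0
```

```bash
python3 -m crank '[[0.52,0,3,40,0],[0.52,0,3,80,0],[0.52,0,3,120,0],[0.52,0,3,143,0],[0.52,0,3,143,0],[0.52,0,3,143,0]]'
python3 - <<'E'
from h import *
to(-204,-27,57)
a,d=vision.read_camera("wrist"); cv2.imwrite("pics/d.png",a[:,:,::-1])
E
```

```text
time: 1.6
tool_pos: [0.5799, -0.1385, 0.2352]
tool_rot: [-3.139, -0.001, 1.628]
contact_force: [0.1, 0.2, 0.1]
opening: 0.0694
grip_force: 0.0
t 1.6 tool cradle [-234.8  -24.2] tip 57.2 yawerr -0.0002 F [0.1 0.2 0.1]
-> 30.8 2.8 0.2 roll -0.0
```

View pics/d.png

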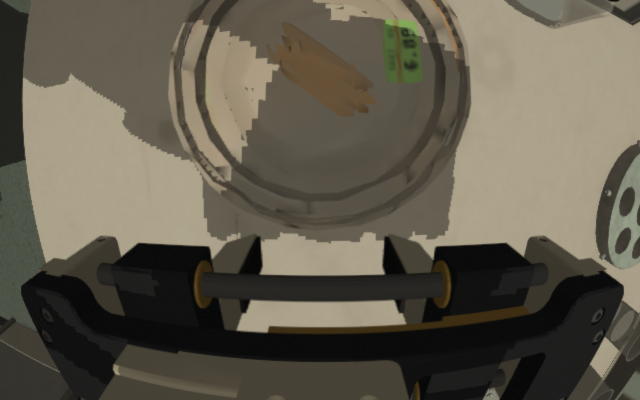

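The wrist view shows the tin's lid centred at about (320,60), between the two fingers, which stand at (250,260) and (395,260). So it is laterally aligned. Now I push, moving diagonally onto the cradle's centre line.

```bash
python3 -m crank '[[0.52,15,2,0,0],[0.52,28,2,0,0],[0.52,37,2,0,0],[0.52,43,1,0,0],[0.52,51,-2,0,0],[0.52,59,-4,0,0],[0.52,67,-6,0,0],[0.52,75,-8,0,0],[0.52,83,-11,0,0],[0.52,90,-13,0,0],[0.52,96,-15,0,0],[0.52,96,-15,0,0]]'
python3 - <<'E'
from h import *
to(-107,0,57)
b,d=vision.read_camera("top");c=vision.get_calibration("top");W=cloud(d,c)
m=np.zeros(d.shape,bool);m[150:230,280:372]=1
p=W[m&(d>0)&(W[...,2]>.095)&(W[...,2]<.118)]
print(cr(cv2.minEnclosingCircle(p[:,:2].astype(np.float32))[0]),cv2.minEnclosingCircle(p[:,:2].astype(np.float32))[1]*1e3)
cv2.imwrite("pics/e.png",cv2.resize(b[130:250,215:395,::-1],None,fx=4,fy=4))
E
```

```text
time: 2.65
tool_pos: [0.5596, -0.0426, 0.2369]
tool_rot: [3.139, 0.0, 1.628]
contact_force: [2.1, -0.3, 1.0]
opening: 0.0693
grip_force: 0.9
t 2.65 tool cradle [-137.8   -9.4] tip 58.9 yawerr 0.0002 F [ 2.1 -0.3  1. ]
-> 30.8 -9.4 1.9 roll 0.0
[-79.32202117 -16.21463526] 41.55025631189346
```

View pics/e.png

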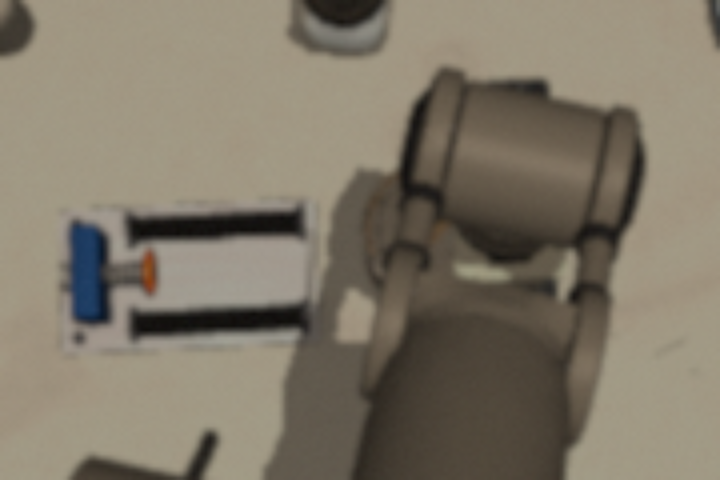

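The top view is mostly hidden by the arm. The tin's front rim shows at about (366,225) in the crop and the cradle's lip edge at about (315,270). I measure the visible rim by fitting a circle of known radius, then finish the push.

```bash
cat >> h.py <<'E'
from scipy.optimize import least_squares
def wristcloud(a=None):
    c=vision.get_calibration("wrist"); a,d=vision.read_camera("wrist")
    K=c["camera_matrix"];R=cv2.Rodrigues(c["rvec"])[0];t=c["tvec"].ravel()
    v,u=np.mgrid[:400,:640]; x=(u-K[0,2])/K[0,0];y=(v-K[1,2])/K[1,1];th=np.hypot(x,y)
    k=np.tan(np.clip(th,0,1.45))/np.maximum(th,1e-9)
    P=np.stack([x*k*d,y*k*d,d],-1); W=(P-t)@R; q=W[...,:2]-O
    C=np.stack([q@AX,q@AY,W[...,2]],-1)*1e3
    C[(d<=0)|(th>1.3)]=np.nan
    return a,C
E
python3 - <<'E'
from h import *
to(-107,0,57)
a,C=wristcloud(); 
m=(C[...,2]>108)&(C[...,2]<124)&(C[...,0]<-20); m[240:]=0
p=C[m]; print(len(p),p.min(0),p.max(0)); print(cv2.minEnclosingCircle(p[:,:2].astype(np.float32)))
E
```

```text
t 2.7 tool cradle [-138.1   -9.4] tip 58.6 yawerr 0.0001 F [ 1.2 -1.3  1. ]
-> 31.1 -9.4 1.6 roll 0.0
45344 [-107.73265256  -89.3983504   110.54836358] [-41.31424189  40.8884909  123.86726977]
((-96.24942016601562, -24.38950538635254), 65.53819274902344)
```

The rim's front edge is at -41, so the tin's axis is at -92, as the finger geometry predicts. I push the last 31 mm slowly.

```bash
python3 -m crank '[[0.52,5,-2,1,0],[0.52,10,-4,1,0],[0.52,15,-6,1,0],[0.52,19,-8,1,0],[0.52,23,-9,1,0],[0.52,26,-9,1,0],[0.52,28,-9,1,0],[0.52,30,-9,1,0],[0.52,30,-9,1,0],[0.52,30,-9,1,0]]'
python3 - <<'E'
from h import *
to(-107,0,57)
a,C=wristcloud(); cv2.imwrite("pics/f.png",a[:,:,::-1])
m=(C[...,2]>108)&(C[...,2]<124); m[235:]=0
n,l,st,_=cv2.connectedComponentsWithStats(m.astype(np.uint8)); m=l==1+st[1:,4].argmax()
p=C[m]; print(len(p),p.min(0),p.max(0)); print(cv2.minEnclosingCircle(p[:,:2].astype(np.float32)),np.median(p[:,2]))
E
```

```text
time: 3.58
tool_pos: [0.549, -0.0146, 0.2355]
tool_rot: [3.141, 0.001, 1.628]
contact_force: [0.1, -4.6, 5.2]
opening: 0.0698
grip_force: 3.3
t 3.58 tool cradle [-109.3   -0.4] tip 57.5 yawerr -0.0004 F [ 0.1 -4.6  5.2]
-> 2.3 -0.4 0.5 roll -0.0
44136 [-76.813363   -51.7140229  110.80214706] [-12.94402129  50.26112571 120.93648941]
((-63.49900436401367, -0.8778080344200134), 51.315521240234375) 114.88986507810029
```

View pics/f.png

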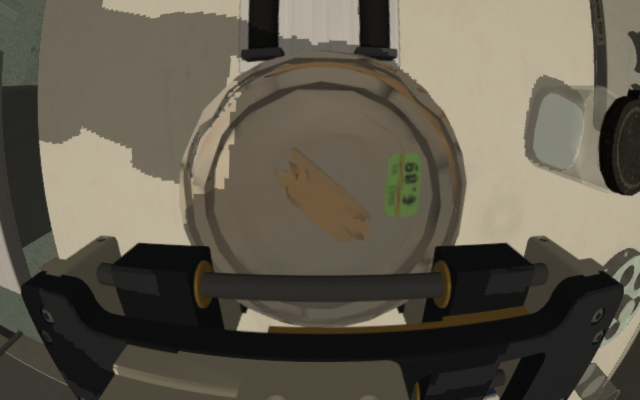

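The wrist view shows the tin centred on the rails, which sit at (264,50) and (377,50). Its axis is at cradle (-63.5, -0.9). I push 3 mm more to reach the lip.

```bash
python3 -m crank '[[0.52,1.5,0,0,0],[0.52,3,0,0,0],[0.52,3,0,0,0],[0.52,3,0,0,0]]'
python3 - <<'E'
from h import *
to(-107,0,92)
a,C=wristcloud()
m=(C[...,2]>108)&(C[...,2]<126); m[235:]=0
n,l,st,_=cv2.connectedComponentsWithStats(m.astype(np.uint8)); m=l==1+st[1:,4].argmax()
p=C[m]; print(cv2.minEnclosingCircle(p[:,:2].astype(np.float32)))
q=p[(abs(p[:,0]+60)<30)&(abs(p[:,1])<30)]; print("lid slope dz/dx",np.linalg.lstsq(np.c_[q[:,:2],np.ones(len(q))],q[:,2],rcond=None)[0])
E
```

```text
time: 3.97
tool_pos: [0.5488, -0.0117, 0.2354]
tool_rot: [3.141, 0.001, 1.628]
contact_force: [1.1, -4.6, 5.0]
opening: 0.0702
grip_force: 3.5
t 3.97 tool cradle [-106.4   -0.4] tip 57.4 yawerr -0.0004 F [ 1.1 -4.6  5. ]
-> -0.6 -0.4 -34.6 roll -0.0
((-60.65333557128906, -0.8689132332801819), 51.40182876586914)
lid slope dz/dx [-1.12567550e-02 -4.02076693e-03  1.13977298e+02]
```

The tin is upright, touching the lip at about (-60.7, -0.9). I back off a little, raise the fingers to 92 mm and tip it along the arc.

```bash
python3 -m crank '[[0.52,-6,0,0,0],[0.52,-6,0,-15,0],[0.52,-6,0,-35,0],[0.52,-6,0,-35,0],[0.52,-6,0,-35,0]]'
python3 -m crank '[[0.52,6,0,0,0],[0.52,13,0,-8,0],[0.52,21,0,-15,0],[0.52,28,0,-21,0],[0.52,36,0,-26,0],[0.52,44,0,-31,0],[0.52,52,0,-34,0],[0.52,60,0,-36,0],[0.52,68,0,-37,0],[0.52,77,0,-38,0],[0.52,84,0,-38,0],[0.52,92,0,-37,0]]'
python3 - <<'E'
from h import *
to(-107,0,92)
a,C=wristcloud(); cv2.imwrite("pics/g.png",a[:,:,::-1]); np.save("C.npy",C)
E
```

```text
time: 4.43
tool_pos: [0.5489, -0.0171, 0.2702]
tool_rot: [3.141, -0.0, 1.628]
contact_force: [-0.2, 0.3, 1.6]
opening: 0.0696
grip_force: 0.0
time: 5.43
tool_pos: [0.5439, 0.0756, 0.3076]
tool_rot: [3.14, -0.0, 1.628]
contact_force: [0.8, -0.6, 3.7]
opening: 0.0697
grip_force: 2.7
t 5.43 tool cradle [-19.   -0.5] tip 129.6 yawerr -0.0001 F [ 0.8 -0.6  3.7]
-> -88.0 -0.5 37.6 roll -0.0
```

View pics/g.png

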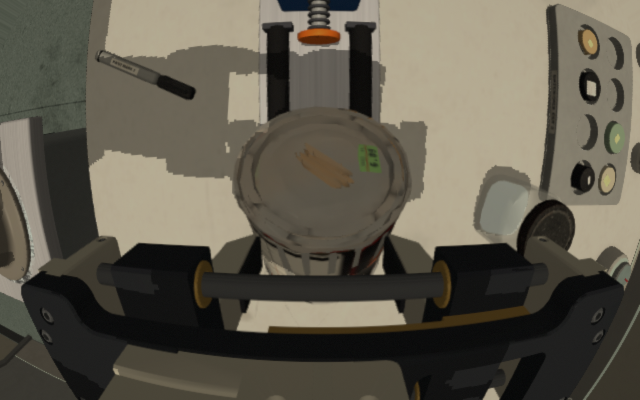

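The wrist view shows the tin part-way over: lid centred at (322,180), facing the plunger, which is at (319,36). I measure the tilt.

```bash
cat >> h.py <<'E'
def plane(q):
    m=q.mean(0); n=np.linalg.svd((q-m)[::5],full_matrices=False)[2][2]; n*=np.sign(n[2]) or 1
    return m,n
E
python3 - <<'E'
from h import *
C=np.load("C.npy"); q=C[150:205,285:360].reshape(-1,3); q=q[~np.isnan(q).any(1)]
m,n=plane(q); print(m,n,np.degrees(np.arccos(n[2]))); print("bottom centre",m-118*n)
for v in (112,125,180,235,245): print(v,C[v,322].round(0))
E
```

```text
[ 20.96927341  -1.07804855 117.75343303] [ 0.75225463 -0.01295211  0.65874518] 48.79575680668839
bottom centre [-67.79677307   0.45030035  40.02150174]
112 [57. -1. 82.]
125 [48. -1. 85.]
180 [ 19.  -1. 120.]
235 [ -1.  -1. 150.]
245 [ -6.  -1. 151.]
```

```bash
python3 -m crank '[[0.52,9,0,0,0],[0.52,18,0,0,0],[0.52,27,0,0,0],[0.52,34,0,0,0],[0.52,40,0,0,0],[0.52,40,0,0,0]]'
python3 - <<'E'
from h import *
to(-107,0,92)
a,C=wristcloud(); cv2.imwrite("pics/h.png",a[:,:,::-1]); np.save("C.npy",C)
E
```

```text
time: 5.98
tool_pos: [0.5413, 0.116, 0.3069]
tool_rot: [-3.141, -0.0, 1.629]
contact_force: [-0.6, -0.2, 0.4]
opening: 0.07
grip_force: 0.0
t 5.98 tool cradle [21.5 -0.2] tip 128.9 yawerr 0.0011 F [-0.6 -0.2  0.4]
-> -128.5 -0.4 36.9 roll 0.001
```

View pics/h.png

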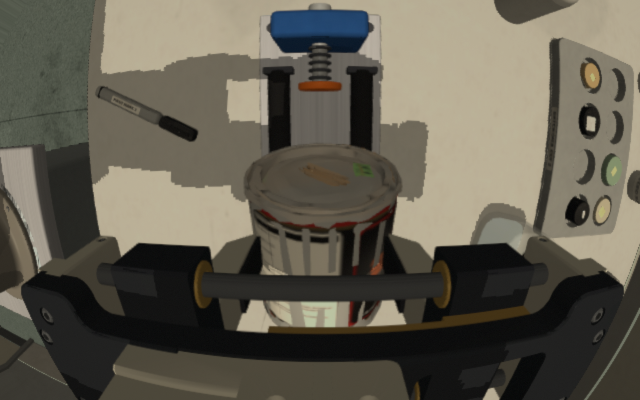

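The tin is now further over: lid ellipse at (322,178), its side visible at (320,235). I measure it.

```bash
python3 - <<'E'
from h import *
C=np.load("C.npy"); q=C[165:195,285:360].reshape(-1,3); q=q[~np.isnan(q).any(1)]
m,n=plane(q); print(m,n,np.degrees(np.arccos(n[2])),"bottom",m-118*n)
for v in (150,180,205,220,235,250,268): print(v,C[v,322].round(0))
E
```

```text
[54.76941189 -0.40244456 94.22262608] [ 9.64834252e-01 -1.92855226e-04  2.62858953e-01] 74.76022980467755 bottom [-59.08102982  -0.37968764  63.20526957]
150 [68. -0. 52.]
180 [54. -0. 96.]
205 [ 49.  -0. 131.]
220 [ 44.  -0. 139.]
235 [ 33.  -0. 134.]
250 [ 23.  -1. 132.]
268 [  9.  -1. 127.]
```

The tilt is 1.305 rad, borderline, with the tin's bottom edge still on the worktop at x = -59. I go behind it and push on the upper part of its bottom, rising slightly, to level it and move it in.

```bash
python3 -m crank '[[0.52,0,0,-20,0],[-0.35,-10,0,-40,0],[-0.35,-50,0,-40,0],[-0.35,-90,0,-40,0],[-0.35,-130,0,-40,0],[-0.35,-138,0,-40,0],[-0.35,-138,0,-10,0],[-0.35,-138,0,20,0],[-0.35,-138,0,49,0],[-0.35,-138,0,49,0],[-0.35,-138,0,49,0]]'
python3 - <<'E'
from h import *
to(-82,0,92)
a,C=wristcloud(); cv2.imwrite("pics/i.png",a[:,:,::-1]); np.save("C.npy",C)
for v in range(20,300,20): print(v,C[v,322].round(0))
E
```

```text
time: 6.95
tool_pos: [0.5491, -0.0231, 0.2573]
tool_rot: [-3.138, -0.001, 1.628]
contact_force: [0.2, 0.9, 1.5]
opening: 0.0299
grip_force: 0.0
t 6.95 tool cradle [-1.178e+02 -1.000e-01] tip 79.3 yawerr -0.0004 F [0.2 0.9 1.5]
-> 35.8 -0.1 -12.7 roll -0.0
20 [ -6.  -0. 121.]
40 [-15.  -0. 123.]
60 [-22.  -0. 124.]
80 [-27.   0.  97.]
100 [-34.   0.  27.]
120 [-48.   0.   1.]
140 [-64.   0.  -1.]
160 [-79.   0.  -0.]
180 [-95.   0.   0.]
200 [-112.    1.   -1.]
220 [-129.    1.   -0.]
240 [-147.    1.   -0.]
260 [-165.    1.   -0.]
280 [-88.  -0. 159.]
```

The tin has already dropped onto the lip and rails: bottom face from (-24, z 122) to (-34, z 25), lid slightly down. Now I lower the fingers to 62 mm and push in gently.

```bash
python3 -m crank '[[-0.35,25,0,10,0],[-0.35,50,0,17,0],[-0.35,68,0,17,0],[-0.35,75,0,17,0],[-0.35,81,0,17,0],[-0.35,87,0,17,0],[-0.35,92,0,17,0],[-0.35,97,0,17,0],[-0.35,101,0,17,0],[-0.35,105,0,17,0],[-0.35,105,0,17,0]]'
python3 - <<'E'
from h import *
to(-6.5,0,62)
a,C=wristcloud(); cv2.imwrite("pics/j.png",a[:,:,::-1]); np.save("C.npy",C)
for v in range(4,300,16): print(v,C[v,322].round(0))
E
```

```text
time: 7.92
tool_pos: [0.5434, 0.0822, 0.2411]
tool_rot: [3.142, -0.0, 1.628]
contact_force: [0.3, -1.2, 0.3]
opening: 0.03
grip_force: 0.5
t 7.92 tool cradle [-12.4  -0.4] tip 63.1 yawerr -0.0003 F [ 0.3 -1.2  0.3]
-> 5.9 -0.4 1.1 roll -0.0
4 [102.  -1. 114.]
20 [ 97.  -1. 112.]
36 [ 90.  -1. 115.]
52 [ 85.  -1. 113.]
68 [ 79.  -1. 114.]
84 [ 73.  -1. 116.]
100 [ 68.  -1. 116.]
116 [ 62.  -1. 117.]
132 [ 57.  -1. 116.]
148 [ 52.  -1. 117.]
164 [ 46.  -1. 117.]
180 [ 41.  -1. 118.]
196 [ 35.  -1. 118.]
212 [ 30.  -1. 119.]
228 [ 24.  -1. 120.]
244 [ 17.  -1. 119.]
260 [ 11.  -1. 120.]
276 [ 17.  -1. 140.]
292 [ 15.  -1. 146.]
```

View pics/j.png

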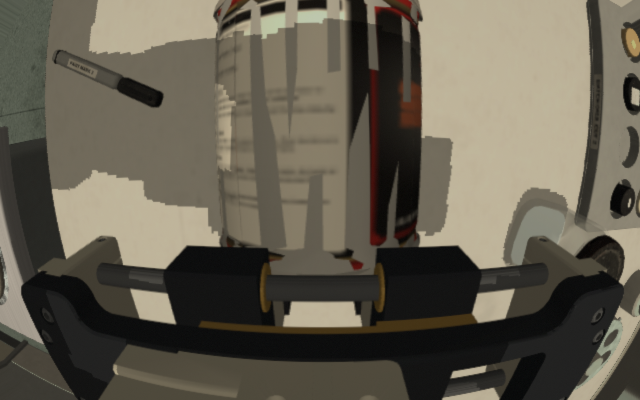

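The wrist view shows the tin lying straight in the cradle, edges at columns 218 and 420, with the fingers behind its bottom. I push the last 9 mm.

```bash
python3 -m crank '[[-0.35,2,0,0,0],[-0.35,4,0,0,0],[-0.35,6,0,0,0],[-0.35,8,0,0,0],[-0.35,9,0,0,0],[-0.35,9,0,0,0],[-0.35,9,0,0,0]]'
python3 -c "
from h import *
to(-3,0,50)
a,C=wristcloud()
for v in range(4,268,40): print(v,C[v,322].round(0))
b,d=vision.read_camera('top'); np.save('b2.npy',b)
c=vision.get_calibration('top'); g=b.astype(int); m=(g[...,0]>130)&(g[...,0]-g[...,2]>90); m[:165]=0;m[230:]=0;m[:,:215]=0;m[:,300:]=0
v,u=np.nonzero(m); print('orange',len(u), [cr(p) for p in pix2w(np.c_[u,v],.042,c)][:40:4])"
```

```text
time: 8.55
tool_pos: [0.5429, 0.0899, 0.2409]
tool_rot: [-3.141, 0.002, 1.628]
contact_force: [-0.4, -6.8, -2.8]
opening: 0.0298
grip_force: 3.3
t 8.55 tool cradle [-4.7 -0.4] tip 62.9 yawerr -0.0002 F [-0.4 -6.8 -2.8]
-> 1.7 -0.4 12.9 roll -0.0
4 [110.  -1. 112.]
44 [ 95.  -1. 114.]
84 [ 81.  -1. 115.]
124 [ 67.  -1. 117.]
164 [ 54.  -1. 118.]
204 [ 40.  -1. 118.]
244 [ 25.  -1. 120.]
orange 0 []
```

The push force is 6.8 N, which matches a plunger travel of 9-10 mm. I push 2 mm more, then press down.

```bash
python3 -m crank '[[-0.35,1,0,0,0],[-0.35,2,0,0,0],[-0.35,2,0,2,0],[-0.35,2,0,4,0],[-0.35,2,0,6,0],[-0.35,2,0,8,0],[-0.35,2,0,10,0],[-0.35,2,0,11,0],[-0.35,2,0,11,0]]'
python3 -c "
from h import *
to(-3,0,50)
a,C=wristcloud()
for v in range(4,268,40): print(v,C[v,322].round(0))
"
```

```text
time: 9.4
tool_pos: [0.5432, 0.091, 0.2309]
tool_rot: [3.141, 0.003, 1.628]
contact_force: [-1.9, -12.5, 6.0]
opening: 0.0299
grip_force: 6.2
t 9.4 tool cradle [-3.5 -0.7] tip 52.9 yawerr 0.0001 F [ -1.9 -12.5   6. ]
-> 0.5 -0.7 2.9 roll 0.0
4 [107.  -1. 113.]
44 [ 94.  -1. 113.]
84 [ 81.  -1. 113.]
124 [ 68.  -1. 112.]
164 [ 56.  -1. 113.]
204 [ 43.  -1. 113.]
244 [ 28.  -1. 113.]
```

The tin's top is now level at 113 mm, so it is down behind the lip. I withdraw and check.

```bash
python3 -m crank '[[-0.35,-2,0,1,0],[-0.35,-4,0,1,0],[-0.35,-8,0,0,0],[-0.35,-16,0,0,0],[-0.35,-35,0,0,0],[-0.35,-70,0,0,0],[-0.35,-100,0,-20,0],[-0.35,-130,0,-60,0],[-0.35,-160,0,-100,0],[-0.35,-190,0,-140,0],[-0.35,-220,0,-150,0],[-0.35,-220,0,-150,0]]'
python3 - <<'E'
from h import *
to(0,0,50)
b,d=vision.read_camera("top");c=vision.get_calibration("top");W=cloud(d,c)
cv2.imwrite("pics/k.png",cv2.resize(b[130:250,215:395,::-1],None,fx=4,fy=4))
m=np.zeros(d.shape,bool);m[160:235,225:310]=1;m&=d>0
q=W[m]; C=np.c_[(q[:,:2]-O)@AX,(q[:,:2]-O)@AY,q[:,2]]*1e3
t=C[(C[:,2]>85)]; print("tin extents",np.percentile(t,[0,1,99,100],axis=0).round(1)); 
r=t[abs(t[:,1])<15]; print("slope",np.polyfit(r[:,0],r[:,2],1), "rect",cv2.minAreaRect(t[:,:2].astype(np.float32)))
E
```

```text
time: 10.45
tool_pos: [0.5557, -0.1311, 0.3847]
tool_rot: [3.134, 0.005, 1.625]
contact_force: [-0.4, -0.5, 0.6]
opening: 0.0301
grip_force: 0.0
t 10.45 tool cradle [-226.    -0.5] tip 206.7 yawerr -0.0027 F [-0.4 -0.5  0.6]
-> 226.0 -1.1 156.7 roll -0.003
tin extents [[  4.6 -47.   85.1]
 [  6.5 -45.5  86.1]
 [121.2  41.8 117.2]
 [124.6  45.1 121.2]]
slope [1.78528680e-03 1.10812558e+02] rect ((64.79158782958984, -1.0749740600585938), (119.72943878173828, 92.02534484863281), 0.7325053811073303)
```

View pics/k.png

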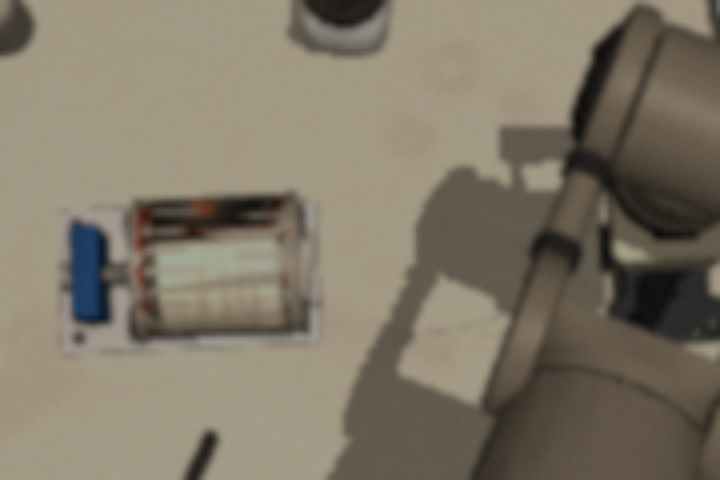

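The view shows the tin level and straight on the rails: slope 0.002, yaw 0.013 rad, y = -1 mm, bottom at about +5 mm, against the pad. The marker and jar are where they were, and the robot is clear.

```bash
python3 -c "
from cell import ticket
print(ticket.hand_in())"
```

```text
the job is handed in; nothing more can be done
None
```

The tin lies on its side on both rails behind the lip, lid against the plunger and robot clear; the last camera check showed it level and straight, 1 mm off the middle with its bottom about 5 mm inside the lip, and I handed the job in at about 10.5 s (no verdict was shown).

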